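Prick-mark a handle blank in the two-stage press and file it in its tray lane

ROBOT

A 6-joint arm with a two-finger parallel gripper is mounted at the origin on a cart in front of the work surface, level with it; the furniture and walls round the work are solid. World frame = base frame: x ahead of the robot, y to its left, z up, the work surface at z = 0. Lengths are in m, angles in rad, forces in N, time in s.
With the tool pointing down it reaches from about 0.35 to 1 m from the base axis. Payload 7.1 kg.
Tool frame: the origin (TCP) lies between the finger pads; the fingertips stand 22 mm ahead of it and the grasp point (between the pads) lies 3 mm ahead of it; x points along the fingers, y is the direction in which the jaws open and shut, and the axes are right-handed (so a half turn about x gives the same grasp; the last joint's range is limited). The gripper opens to 85 mm and grips with 20 to 120 N. Pads are 22 mm wide; open, the fingers measure 114 mm over their backs; the gripper's body (76 mm by 85 mm) begins 54 mm behind the grasp point. The pads swing forward as they close: fully open they stand 13 mm farther back than shut.
Start: joints at [1.177, 0.423, 1.63, -0, 1.089, -0.019], TCP at [0.229, 0.582, 0.253] pointing down, gripper open.
Joint ranges: [-3, 3], [-0.9, 2.11], [0.09, 2.58], [-1.31, 4.45], [0.11, 2.69], [-2.54, 2.54]. Speed limits (rad/s): [2.39, 2.39, 3.01, 3.14, 3.14, 3.14].

INTERFACE

Orientations are given as a rotation vector (axis times angle).
In Python, from rig import manip gives the robot as it stands. The module is installed in compiled form; this text tells all that it offers. Calls block until the motion is done:
- manip.move_to(position, orientation): joint-space move of the TCP to a pose.
- manip.servo_line(position, orientation=None, rate=0.15): straight line of the TCP; orientation=None keeps the orientation; rate is the mean speed in m/s.
- manip.set_joints(angles): joint-space move.
- manip.command_gripper(opening, f_grip=None): finger opening in m; f_grip is the grip in N (None keeps the last); returns when the fingers have stopped.
- manip.hold(seconds).
- manip.solve_ik(position, orientation): joint angles nearest the present ones, or None.
- manip.camera(name): name is "scene" or "side" or "wrist"; returns a dict with "image" (384x512x3 uint8, red, green, blue), "fx", "fy", "cx", "cy" (pixels), "cam_to_world" (4x4, takes a point from camera to world coordinates); the wrist camera has in their place "mount" (4x4, takes a point from camera to tool coordinates, whose origin is the TCP and whose axes are the tool frame's). Camera axes: x right, y down, z forward; pixel columns grow to the right and rows downward; lengths in m; the calibration is good to about 2 mm. The wrist camera is an equidistant fisheye: a pixel r from the principal point sees the ray r / f radians off the axis. A picture is of the moment at which its call begins: read the wrist's pose just before it. There is no depth.
A pose or a line that the arm cannot do raises manip.IKError and nothing moves.
- manip.sign_off(): hands the job in, once; it reports no verdict.
Readings, each from a call of its own:
- manip.get_time(): time.
- manip.get_joint_positions(): joint angles.
- manip.get_joint_vel(): joint speeds.
- manip.get_tau(): joint torques, N m.
- manip.get_position(): TCP position.
- manip.get_ee_rot(): TCP orientation.
- manip.get_contact_force(): force on the tool from outside, world axes, zero at the start.
- manip.get_torque(): the same for the moment, N m.
- manip.get_width(): finger opening in m.
Only numpy, scipy, OpenCV 4.12 (cv2) and the standard library are available. Lean on these libraries where they do the work, as an engineer would, in place of code of your own. Each camera call takes 0.05 s, during which the arm holds its last target.

TASK

Take the longest of the loose handle blanks, slide it flat into the marking press from the front until it is right up against the end stop, and push the black knob down past the soft first stop, where the foot lands on the wood, on to the hard second stop, so that the point marks the blank; then let the knob spring fully back up. After that draw the marked blank out and lay it flat in the tray lane that fits its length, leaving the other blanks where they are and the oil bottle standing.

Things in the scene. Friction and masses are not known exactly. Their poses are not given: they have to be found in the camera images.
- blank_long: the job: the longest of the loose handle blanks, a plain pale hardwood block 45 x 140 x 35 mm (x across, y along its length, z up), 0.12 to 0.25 kg; origin at the centre of its underside. Either end may go first.
- press: grey C-frame marking press, fixed on a 14 mm wooden board (130 mm wide, x -100 to +135 mm); origin on the bench under its nest, x from the open front, where blanks are fed in, to the column at the back, z up. Base plate 110 mm wide in y, x -90 to +125 mm, its top 28 mm over the bench. End stop face at x +60 mm, 30 mm high; column x +67 to +115 mm, 56 mm wide, 149 mm high. A blank must be slid in along x, under the overhanging head.
- press_mouth (a point): front of the straight guides, on the plate's centre line (press x +5 mm, 28 mm over the bench; axes as the press). Two steel guides 14 mm high, inner faces 50 mm apart, run from here back to the end stop; in front of here their leads flare over 27 mm in x to 66 mm between the tips. Outside of guides and leads within y +-46 mm.
- press_head (a point): centre of the underside of the round boss, 42 mm in diameter, at the front of the overhanging head (press x +30 mm, 100 mm over the bench). The boss ends 150 mm over the bench. The head's foremost point, a small screw, is 29 mm in front of here, 125 mm over the bench; further forward nothing stands over the plate.
- press_nest (a point): where the origin of the blank belongs in the press: on the plate's top (28 mm above the bench), on the nest's centre line, 70 mm in front of the end stop's face; axes as the press. The fully seated blank has one end against the end stop, lies flat between the guides and sticks out 85 mm in front of the straight guides, free for a grip.
- plunger_top (a point): centre of the flat top (24 mm diameter) of the black mushroom knob of 46 mm diameter and 30 mm height on the press's plunger; 209 mm above the bench when up; x = +30 mm, y = 0 in the press's frame. It goes straight down when pushed.
- press_foot (a joint): how far the round pressure foot (26 mm diameter, lower end of the plunger's sleeve) has come down, m: 0 = up, its face 79 mm over the bench. Soft spring, about 2.6 N at first, 6 N when down. On the 35 mm thick blank it lands at 0.016: the soft first stop (0.020 is its own end with the nest empty).
- press_plunger (a joint): how far the knob has gone down relative to the foot, m: 0 = up, 0.008 = the hard second stop. It moves only once the foot has landed, against a stiff spring: about 10 N to begin, 16 N at the second stop. With the blank in place the knob's top goes 24 mm in all, from 209 to about 185 mm over the bench. Let go, springs lift it back.
- tray: plywood sorting tray, fixed, 168 mm long (x) and 206 mm wide (y), origin at the centre of its underside, z up: floor 24 mm above the bench, walls 8 mm thick that end 42 mm above the bench. Three lanes along x, each 58 mm wide and 152, 132 and 112 mm long inside, side by side.
- lane_long (a point): centre of the floor of the longest lane (152 x 58 mm inside), on the tray's +y side and empty: y = +66 mm, 24 mm above the bench; axes as the tray.
- thin_scale: thin dark wood strip 36 x 120 x 10 mm that lies in the tray's middle lane; origin at the centre of its underside. To be left alone.
- blank_marked: brown block 50 x 100 x 32 mm that lies in the tray's short lane, on its -y side; origin at the centre of its underside. To be left alone.
- blank_mid: another pale blank on the bench, 38 x 120 x 25 mm with a dark knot, too short for this job; origin at the centre of its underside, y along it. To be left alone.
- blank_short: a dark blank on the bench, 42 x 110 x 28 mm, too short for this job; origin at the centre of its underside, y along it. To be left alone.
- toggle_clamp: hold-down clamp screwed to the bench at its front left corner, never moves; origin at the centre of its foot on the bench, axes as the world; within x -63 to +64 mm, y +-25 mm, 49 mm high, with a red lever standing up to 176 mm at x +30 to +64 mm.
- oil: plastic oil bottle standing behind, 45 mm diameter, 120 mm high, origin at the centre of its underside. To be left standing.

How it is judged:
By the outcome, as a careful person would: the job done as asked, in the order asked, and still so for the second after the job is handed in, with the robot touching nothing.
It also fails if it takes over 64 s, if anything falls off the work surface, if the arm or the gripper's body presses on something with over 40 N, if the wrist force passes 120 N, or if a joint passes its speed limit or range.

## Working session

There is one attempt and no reset: what is moved stays moved. The work goes in short steps, each a Python script; the robot and the scene stay as the last script left them, time stands still between calls to the robot, and variables do not carry over. Pictures are saved under pics/ and viewed, and the job is handed in when it is done.

```bash
mkdir -p pics; python3 - <<'E'
from rig import manip
import cv2,numpy as np
print(manip.get_time(),manip.get_position(),manip.get_ee_rot(),manip.get_contact_force())
for n in ["scene","side","wrist"]:
    c=manip.camera(n); cv2.imwrite(f"pics/{n}0.png",c["image"][:,:,::-1])
    print(n,c["fx"],c["fy"],c["cx"],c["cy"]); print(np.round(c.get("cam_to_world",c.get("mount")),4).tolist())
print(manip.get_time())
E
```

```text
0.0 [0.22857263 0.58115029 0.25252794] [ 0.29284902  1.55103674 -0.29525093] [0.82518319 0.29728341 0.5196726 ]
scene 359.0234326055241 359.0234326055241 256.5261746940289 198.95441986292488
[[0.7529, -0.4254, 0.5022, -0.0368], [-0.6579, -0.5062, 0.5576, -0.5453], [0.017, -0.7502, -0.661, 0.8868], [0.0, 0.0, 0.0, 1.0]]
side 369.1960974805378 369.1960974805378 254.16177649592936 191.98011360120393
[[0.9397, -0.1168, 0.3215, 0.1138], [-0.3411, -0.3922, 0.8543, -1.0044], [0.0263, -0.9125, -0.4083, 0.6596], [0.0, 0.0, 0.0, 1.0]]
wrist 297.3186396354542 297.3186396354542 257.7215727530315 185.603047030433
[[0.0013, -0.3149, 0.9491, -0.1214], [1.0, 0.0014, -0.0009, -0.0003], [-0.001, 0.9491, 0.3149, -0.0818], [0.0, 0.0, 0.0, 1.0]]
0.15
```

View pics/scene0.png

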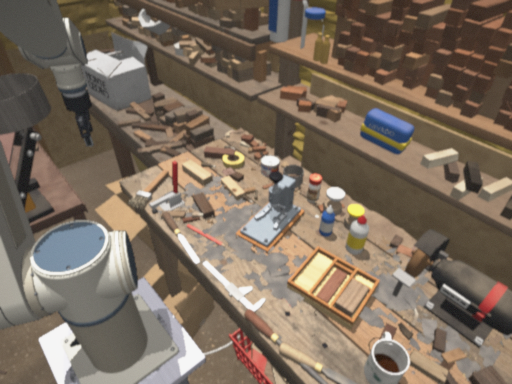

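View pics/side0.png

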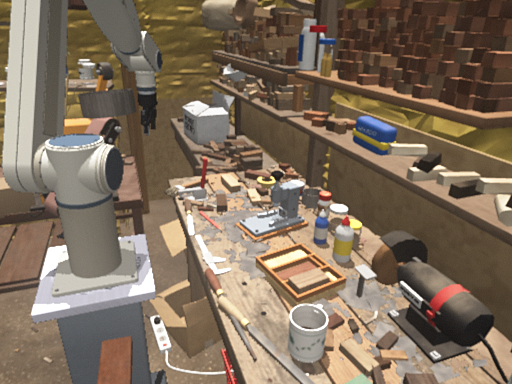

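View pics/wrist0.png

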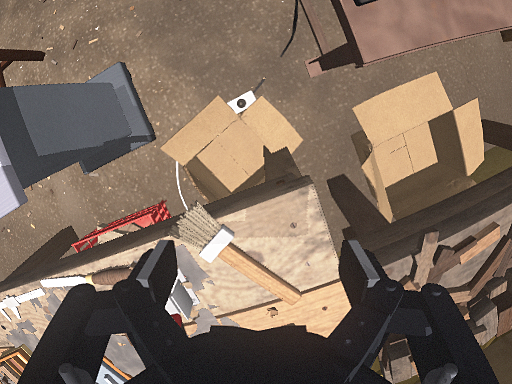

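The scene picture shows the press at about (272,215), the tray at (333,283), and loose blanks at about (196,171), (238,187) and (203,204). The red clamp lever is at (175,178). I'll enlarge it next.

```bash
python3 - <<'E'
import cv2
a=cv2.imread("pics/scene0.png"); 
cv2.imwrite("pics/s0a.png",cv2.resize(a[140:260,120:320],None,fx=4,fy=4,interpolation=cv2.INTER_CUBIC))
cv2.imwrite("pics/s0b.png",cv2.resize(a[190:330,220:390],None,fx=4,fy=4,interpolation=cv2.INTER_CUBIC))
a=cv2.imread("pics/side0.png"); 
cv2.imwrite("pics/d0a.png",cv2.resize(a[150:300,160:360],None,fx=4,fy=4,interpolation=cv2.INTER_CUBIC))
E
```

```text
(no output)
```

View pics/s0a.png

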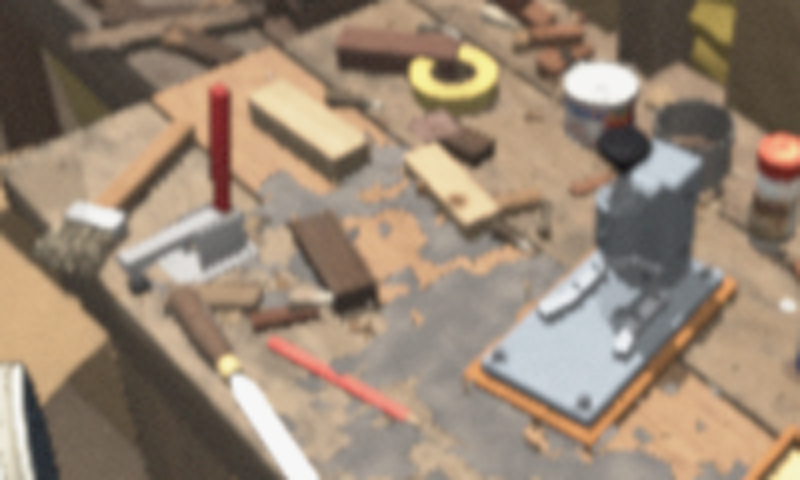

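View pics/s0b.png

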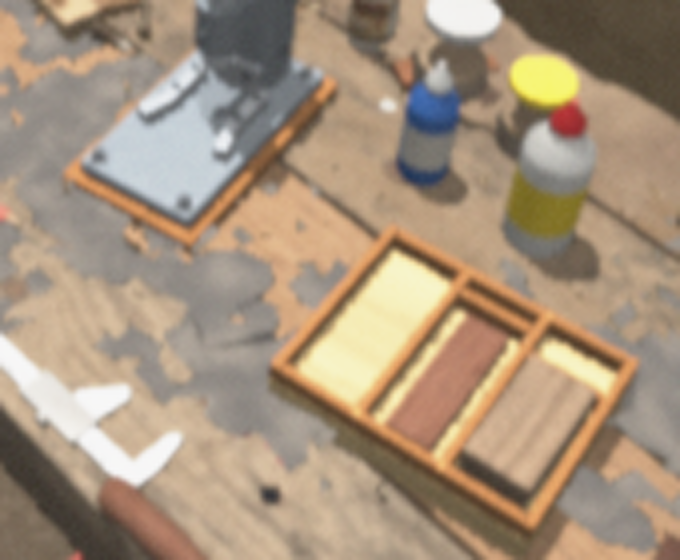

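View pics/d0a.png

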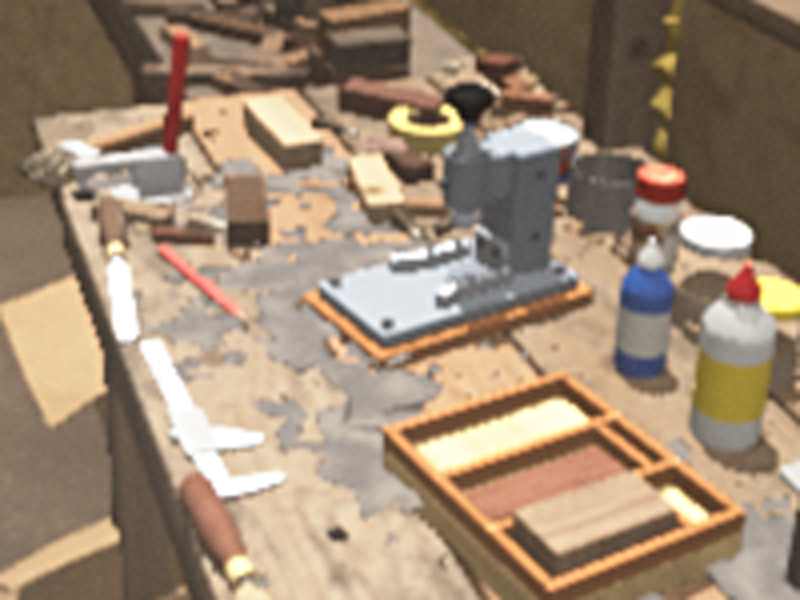

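```bash
cat > h.py <<'E'
import numpy as np
from scipy.optimize import least_squares
from scipy.spatial.transform import Rotation as R
C={'scene':(359.0234,256.5262,198.9544,np.array([[0.7529,-0.4254,0.5022,-0.0368],[-0.6579,-0.5062,0.5576,-0.5453],[0.017,-0.7502,-0.661,0.8868],[0,0,0,1]])),
'side':(369.1961,254.1618,191.9801,np.array([[0.9397,-0.1168,0.3215,0.1138],[-0.3411,-0.3922,0.8543,-1.0044],[0.0263,-0.9125,-0.4083,0.6596],[0,0,0,1]]))}
WM=np.array([[0.0013,-0.3149,0.9491,-0.1214],[1.0,0.0014,-0.0009,-0.0003],[-0.001,0.9491,0.3149,-0.0818],[0,0,0,1]])
WF=(297.3186,257.7216,185.603)
def ray(cam,uv):
    f,cx,cy,T=C[cam]; d=T[:3,:3]@np.array([(uv[0]-cx)/f,(uv[1]-cy)/f,1]); return T[:3,3],d/np.linalg.norm(d)
def wray(pose,uv):
    p,rv=pose; f,cx,cy=WF; T=np.eye(4);T[:3,:3]=R.from_rotvec(rv).as_matrix();T[:3,3]=p;T=T@WM
    u=np.array([uv[0]-cx,uv[1]-cy]); r=np.linalg.norm(u); th=r/f
    d=np.r_[u/r*np.sin(th),np.cos(th)] if r>0 else np.array([0,0,1.]); return T[:3,3],T[:3,:3]@d
def atz(rd,z): o,d=rd; return o+d*(z-o[2])/d[2]
def tri(rays):
    A=np.zeros((3,3));b=np.zeros(3)
    for o,d in rays:
        P=np.eye(3)-np.outer(d,d);A+=P;b+=P@o
    x=np.linalg.solve(A,b); return x,[np.linalg.norm((np.eye(3)-np.outer(d,d))@(x-o)) for o,d in rays]
def down(yaw,pitch=0):
    """tool x down, tool y (jaw) along world angle yaw"""
    x=np.array([0,0,-1.]);y=np.array([np.cos(yaw),np.sin(yaw),0]);z=np.cross(x,y)
    return R.from_matrix(np.c_[x,y,z]).as_rotvec()
E
python3 - <<'E'
from h import *
print(R.from_rotvec([ 0.29284902 , 1.55103674 ,-0.29525093]).as_matrix().round(3))
a=lambda x,y:(120+x/4,140+y/4)
b=lambda x,y:(220+x/4,190+y/4)
d=lambda x,y:(160+x/4,150+y/4)
for n,p,q,z in [("longA",a(250,92),0,.035),("longB",a(338,163),0,.035),("longC",a(370,148),0,.035),("lever",a(219,90),d(180,33),.176),("plateFL",a(484,362),d(320,285),.028),("plateFR",a(588,415),d(385,338),.028),("knob",a(623,135),d(470,90),.209),
 ("trayL",b(278,365),d(386,432),.042),("trayB",b(393,235),d(560,377),.042),("trayR",b(635,365),d(742,515),.042),("trayF",b(530,525),d(550,590),.042)]:
    print(n,atz(ray('scene',p),z).round(3), *( (atz(ray('side',q),z).round(3),tri([ray('scene',p),ray('side',q)])[0].round(3)) if q else ()))
for n,p in [("oil",b(425,175)),("yel",b(540,245))]: print(n,atz(ray('scene',p),0).round(3))
E
```

```text
[[-0.001  0.366  0.931]
 [-0.001  0.931 -0.366]
 [-1.    -0.002 -0.   ]]
longA [0.526 0.53  0.035]
longB [0.528 0.379 0.035]
longC [0.565 0.378 0.035]
lever [0.415 0.371 0.176] [0.419 0.373 0.176] [0.417 0.373 0.175]
plateFL [0.473 0.094 0.028] [0.476 0.092 0.028] [0.477 0.097 0.025]
plateFR [ 0.5   -0.004  0.028] [ 0.499 -0.011  0.028] [0.504 0.    0.021]
knob [0.602 0.077 0.209] [0.6   0.068 0.209] [0.607 0.082 0.203]
trayL [ 0.445 -0.158  0.042] [ 0.445 -0.159  0.042] [ 0.446 -0.157  0.041]
trayB [ 0.598 -0.13   0.042] [ 0.601 -0.13   0.042] [ 0.6   -0.13   0.041]
trayR [ 0.638 -0.323  0.042] [ 0.641 -0.325  0.042] [ 0.643 -0.322  0.038]
trayF [ 0.481 -0.351  0.042] [ 0.483 -0.353  0.042] [ 0.484 -0.351  0.039]
oil [ 0.7   -0.083  0.   ]
yel [ 0.712 -0.194  0.   ]
```

```bash
cat >> h.py <<'E'
def shot(m,name):
    import cv2,json
    pose=(np.array(m.get_position()),np.array(m.get_ee_rot()))
    c=m.camera("wrist"); cv2.imwrite(f"pics/{name}.png",c["image"][:,:,::-1])
    json.dump([pose[0].tolist(),pose[1].tolist()],open(f"pics/{name}.json","w"))
def wp(name):
    import json
    a,b=json.load(open(f"pics/{name}.json")); return np.array(a),np.array(b)
E
python3 - <<'E'
from rig import manip as m
from h import *
m.move_to([.545,.48,.27],down(0)); print(m.get_time(),m.get_joint_positions()); shot(m,"w1")
m.move_to([.47,.04,.28],down(np.radians(104.5))); print(m.get_time(),m.get_joint_positions()); shot(m,"w2")
print(m.get_contact_force(), m.get_position())
E
```

```text
1.4083 [7.06985726e-01 5.58101576e-01 1.36775064e+00 4.22039723e-04
 1.21627967e+00 7.05023326e-01]
3.575 [ 6.04104013e-02  1.60797376e-01  1.93237581e+00  6.78739877e-05
  1.04801397e+00 -1.76369100e+00]
[-0.33627967  0.13120633  0.4063843 ] [0.47026372 0.04038306 0.28008086]
```

View pics/w1.png

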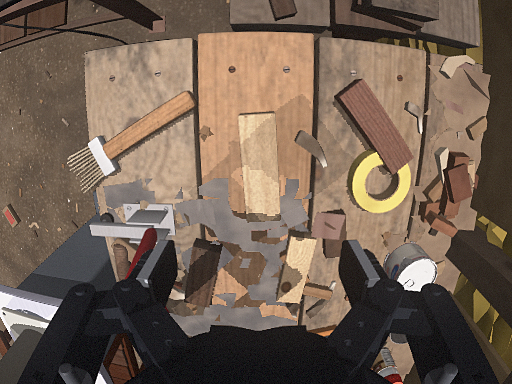

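View pics/w2.png

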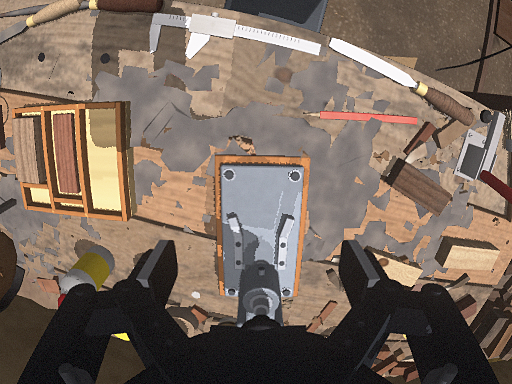

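w1 shows the pale blank at about (259,165), with blank_short at (203,272) and blank_mid at (296,268). w2 shows the press plate with corner screws at about (229,175), (294,175), (231,293) and (287,293), and the tray at (74,160).

```bash
python3 - <<'E'
import cv2
a=cv2.imread("pics/w1.png"); cv2.imwrite("pics/w1a.png",cv2.resize(a[100:230,200:320],None,fx=5,fy=4.5,interpolation=cv2.INTER_CUBIC))
a=cv2.imread("pics/w2.png"); cv2.imwrite("pics/w2a.png",cv2.resize(a[145:305,200:320],None,fx=5,fy=3.75,interpolation=cv2.INTER_CUBIC))
cv2.imwrite("pics/w2b.png",cv2.resize(a[90:230,0:150],None,fx=4,fy=4,interpolation=cv2.INTER_CUBIC))
E
```

```text
(no output)
```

View pics/w1a.png

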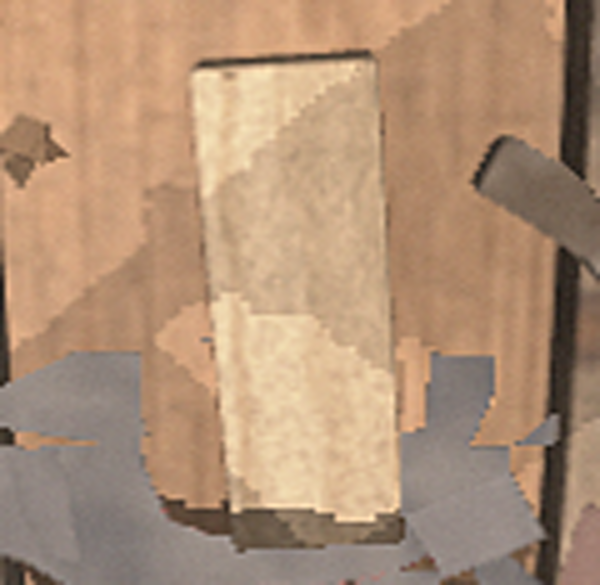

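View pics/w2a.png

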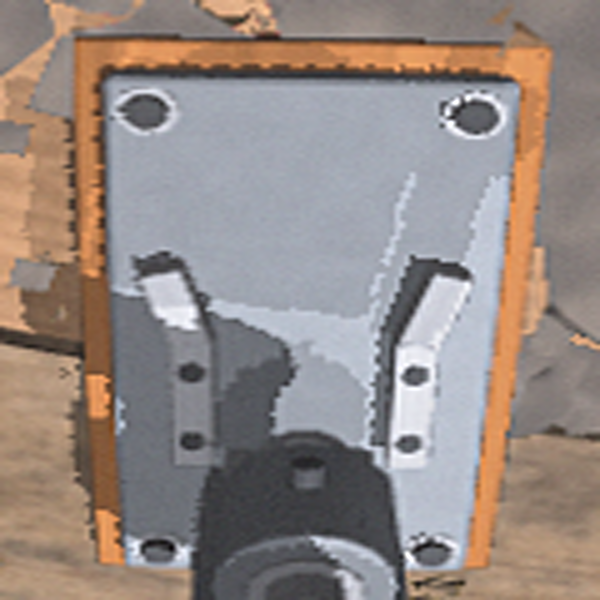

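View pics/w2b.png

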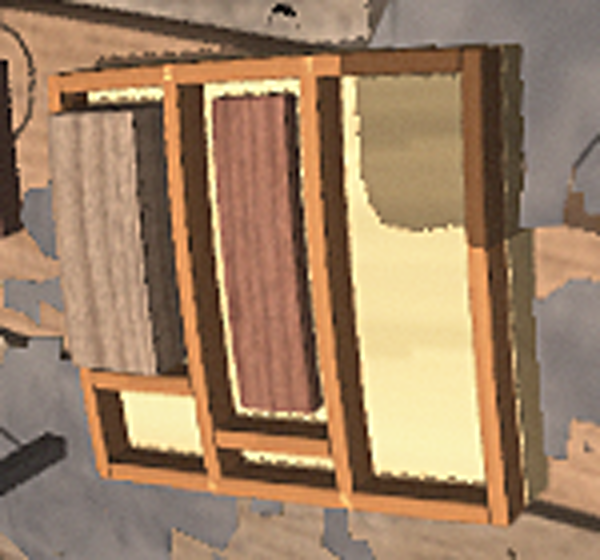

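```bash
cat > fit.py <<'E'
from h import *
def fit(obs,x0,zfree=False):
    """obs: list (ray, localxyz); pose x,y,yaw; residual perpendicular distance"""
    def res(p):
        c,s=np.cos(p[2]),np.sin(p[2]);r=[]
        for (o,d),l in obs:
            P=np.array([p[0]+c*l[0]-s*l[1],p[1]+s*l[0]+c*l[1],l[2]+(p[3] if zfree else 0)])
            v=P-o; r.append(v-d*(v@d))
        return np.concatenate(r)
    s=least_squares(res,x0+([0.] if zfree else [])); e=s.fun.reshape(-1,3)
    return s.x,(np.linalg.norm(e,axis=1)*1000).round(1)
E
python3 - <<'E'
from fit import *
w1=lambda x,y:wray(wp("w1"),(200+(x+.5)/5-.5,100+(y+.5)/4.5-.5))
w2=lambda x,y:wray(wp("w2"),(200+(x+.5)/5-.5,145+(y+.5)/3.75-.5))
w2b=lambda x,y:wray(wp("w2"),(x/4,90+y/4))
# blank local: y along world +y at yaw ~0
B=[(w1(194,68),(-.0225,.07,.035)),(w1(376,55),(.0225,.07,.035)),(w1(402,514),(.0225,-.07,.035)),(w1(229,510),(-.0225,-.07,.035)),(w1(240,548),(-.0225,-.07,0)),(w1(403,542),(.0225,-.07,0))]
for b in B: print(atz(b[0],b[1][2]).round(4))
print(fit(B,[.545,.46,0.])); print(fit(B,[.545,.46,0.],True))
d=lambda x,y:ray('side',(160+x/4,150+y/4)); a=lambda x,y:ray('scene',(120+x/4,140+y/4))
P=[(w2(105,76),(-.09,.055*-1,.028)),(w2(520,80),(-.09,.055,.028)),
(w2(207,340),(.005,-.025,.042)),(w2(393,345),(.005,.025,.042)),(w2(180,274),(-.022,-.033,.042)),(w2(428,276),(-.022,.033,.042)),(w2(213,465),(.06,-.025,.042)) ]
for b in P: print(b[1],atz(b[0],b[1][2]).round(4))
print(fit(P[:6],[.575,.066,.25])); print(fit(P[:6],[.575,.066,.25],True))
T=[(w2b(50,75),(.0,0,0)),(w2b(490,48),0),(w2b(512,522),0),(w2b(105,478),0)]
for t in T: print(atz(t[0],.042).round(4))
E
```

```text
[0.52   0.5331 0.035 ]
[0.5633 0.5367 0.035 ]
[0.5726 0.4053 0.035 ]
[0.5273 0.4064 0.035 ]
[0.5287 0.3777 0.    ]
[0.576 0.38  0.   ]
(array([0.5464782 , 0.4633921 , 0.06347863]), array([ 1.4,  2.3,  9.5, 13.2, 13. , 13.8]))
(array([0.54637226, 0.46654542, 0.06340705, 0.0101225 ]), array([ 1.6,  1.6, 10.7, 14.3, 11.6, 12.3]))
(-0.09, -0.055, 0.028) [ 0.496  -0.0036  0.028 ]
(-0.09, 0.055, 0.028) [0.47   0.1016 0.028 ]
(0.005, -0.025, 0.042) [0.5817 0.0451 0.042 ]
(0.005, 0.025, 0.042) [0.5709 0.0948 0.042 ]
(-0.022, -0.033, 0.042) [0.5577 0.032  0.042 ]
(-0.022, 0.033, 0.042) [0.5419 0.0961 0.042 ]
(0.06, -0.025, 0.042) [0.6351 0.0593 0.042 ]
(array([0.57109825, 0.06909478, 0.22921884]), array([1.3, 1.1, 0.8, 0.6, 0.5, 0.3]))
(array([ 5.71140884e-01,  6.91069484e-02,  2.29219746e-01, -1.09825586e-04]), array([1.3, 1.1, 0.8, 0.6, 0.5, 0.3]))
[ 0.4811 -0.3501  0.042 ]
[ 0.4413 -0.1467  0.042 ]
[ 0.6044 -0.117   0.042 ]
[ 0.6456 -0.3162  0.042 ]
```

```bash
python3 - <<'E'
from fit import *
w1=lambda x,y:wray(wp("w1"),(200+(x+.5)/5-.5,100+(y+.5)/4.5-.5))
B=[(w1(194,70),(-.0225,.07,.035)),(w1(376,59),(.0225,.07,.035)),(w1(404,542),(.0225,-.07,.035)),(w1(236,548),(-.0225,-.07,.035))]
for b in B: print(atz(b[0],b[1][2]).round(4))
print(fit(B,[.545,.46,0.])); print(fit(B,[.545,.46,0.],True))
a=lambda x,y:ray('scene',(120+x/4,140+y/4)); d=lambda x,y:ray('side',(160+x/4,150+y/4))
# two-view height: near right/bottom corners
print(tri([B[2][0],a(368,147)]),tri([B[3][0],a(337,163)]),tri([B[0][0],a(250,92)]))
w2b=lambda x,y:wray(wp("w2"),(x/4,90+y/4)); b=lambda x,y:ray('scene',(220+x/4,190+y/4))
# tray outer top corners: local y: lane long +y
T=[(w2b(50,75),(-.084,-.103,.042)),(w2b(488,48),(-.084,.103,.042)),(w2b(508,522),(.084,.103,.042)),(w2b(105,478),(.084,-.103,.042))]
T+= [(b(273,363),(-.084,.103,.042)),(b(393,231),(.084,.103,.042)),(b(637,362),(.084,-.103,.042)),(b(530,526),(-.084,-.103,.042))]
print(fit(T,[.54,-.24,.18])); print(fit(T,[.54,-.24,.18],True))
E
```

```text
[0.52   0.5326 0.035 ]
[0.5634 0.5356 0.035 ]
[0.5734 0.3963 0.035 ]
[0.529  0.3942 0.035 ]
(array([0.54642882, 0.46464508, 0.06757058]), array([0.8, 0.9, 0.2, 0.9]))
(array([ 0.54644757,  0.46395291,  0.06758774, -0.00271992]), array([0.5, 0.7, 0.6, 0.4]))
(array([0.57302707, 0.39204607, 0.02455564]), [np.float64(0.0013431999936829192), np.float64(0.001343199993682952)]) (array([0.53060754, 0.38921579, 0.02659307]), [np.float64(0.0021994859479230714), np.float64(0.0021994859479233277)]) (array([0.52299284, 0.53101841, 0.03546641]), [np.float64(0.0033822216975966466), np.float64(0.003382221697596513)])
(array([ 0.54327785, -0.23627934,  0.19003673]), array([2.6, 3.3, 1.3, 4.4, 3.9, 7.9, 2.9, 1.4]))
(array([ 0.54576155, -0.23685675,  0.18964445, -0.00603606]), array([1.7, 1.9, 1.1, 2.1, 2.5, 4.6, 1.7, 3.3]))
```

```bash
cat >> h.py <<'E'
PRESS=np.array([.5711,.0691,.2292])
def P(x,y=0,z=0):
    c,s=np.cos(PRESS[2]),np.sin(PRESS[2]); return [PRESS[0]+c*x-s*y,PRESS[1]+s*x+c*y,z]
PROT=down(PRESS[2]+np.pi/2)
E
python3 - <<'E'
from rig import manip as m
from h import *
b=np.array([.5464,.4645]);t=.0676; g=b+.048*np.array([-np.sin(t),np.cos(t)])
r=down(t)
m.move_to([g[0],g[1],.12],r); m.servo_line([g[0],g[1],.027],rate=.12)
m.command_gripper(.03,80); print(m.get_width(),m.get_time(),m.get_contact_force())
m.servo_line([g[0],g[1],.26],rate=.25); shot(m,"w3")
print(m.get_width(),m.get_contact_force(),m.get_time(),m.solve_ik(P(-.152,0,.2),PROT))
E
```

```text
0.04360533981571907 7.1 [-0.03716142 -0.25114629  6.13764122]
0.043701454219729895 [-0.19092392 -0.08260885 -3.02625844] 8.2333 [ 5.34826802e-02  2.11470727e-01  2.09854923e+00 -4.44089210e-16
  8.31572692e-01 -1.74651365e+00]
```

View pics/w3.png

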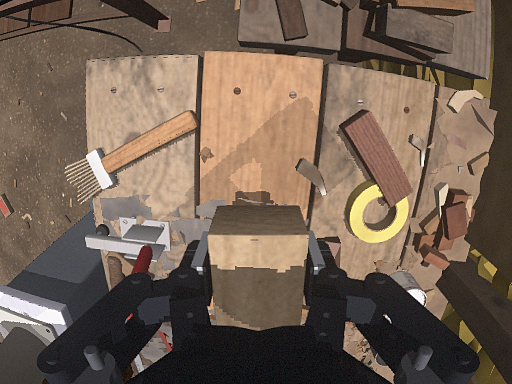

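```bash
python3 - <<'E'
from rig import manip as m
from h import *
import cv2
m.move_to(P(-.152,0,.20),PROT); m.servo_line(P(-.152,0,.058),rate=.15)
shot(m,"w4"); print(m.get_time(),m.get_contact_force(),m.get_position())
for n in ("side","scene"):
    c=m.camera(n); a=c["image"][:,:,::-1]
    a=a[170:270,220:340]; cv2.imwrite(f"pics/{n}4.png",cv2.resize(a,None,fx=6,fy=6,interpolation=cv2.INTER_CUBIC))
E
```

```text
11.4583 [ 0.15699734  0.21146005 -2.05570766] [0.42372671 0.03462947 0.05866939]
```

View pics/w4.png

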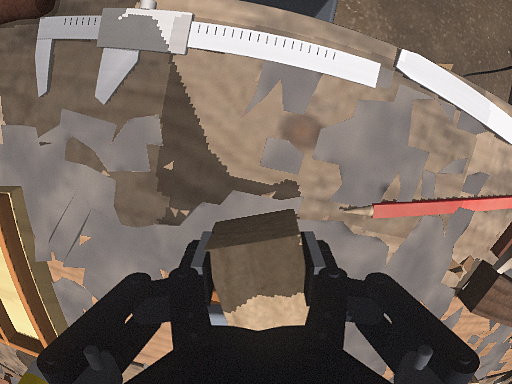

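View pics/side4.png

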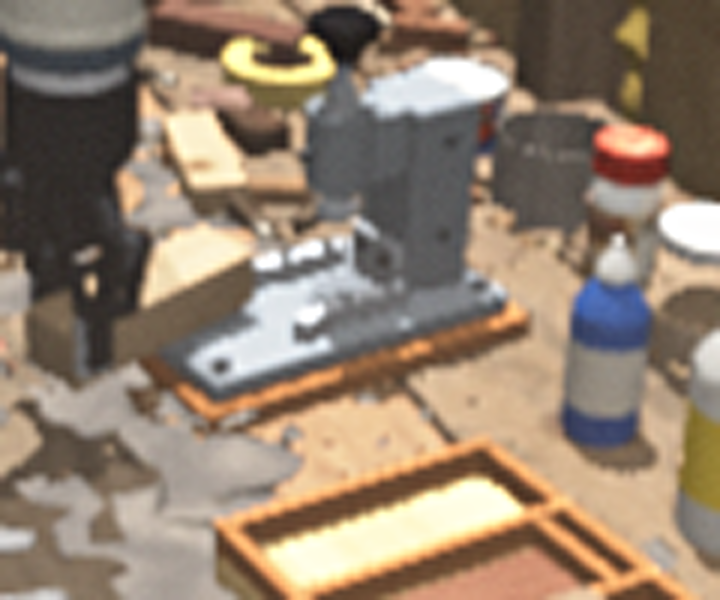

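View pics/scene4.png

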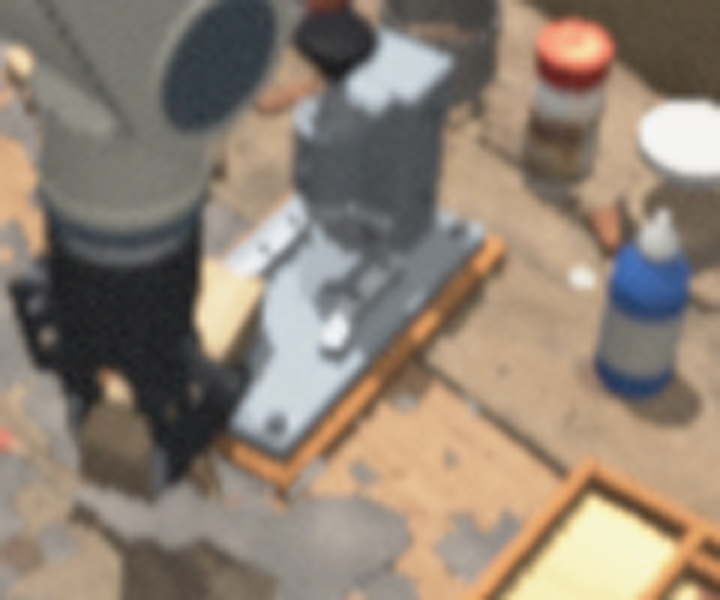

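```bash
python3 - <<'E'
import cv2,numpy as np
o=[cv2.resize(cv2.imread(f"pics/{n}.png")[190:345,165:350],None,fx=2.1,fy=3,interpolation=cv2.INTER_CUBIC) for n in("w3","w4")]
cv2.imwrite("pics/cmp.png",np.hstack(o))
from h import *
for n in("w3","w4"): print(R.from_rotvec(wp(n)[1]).as_matrix().round(3).tolist())
E
```

```text
[[-0.003, 0.998, 0.068], [-0.002, 0.068, -0.998], [-1.0, -0.003, 0.002]]
[[0.001, -0.227, 0.974], [0.0, 0.974, 0.227], [-1.0, -0.0, 0.001]]
```

View pics/cmp.png

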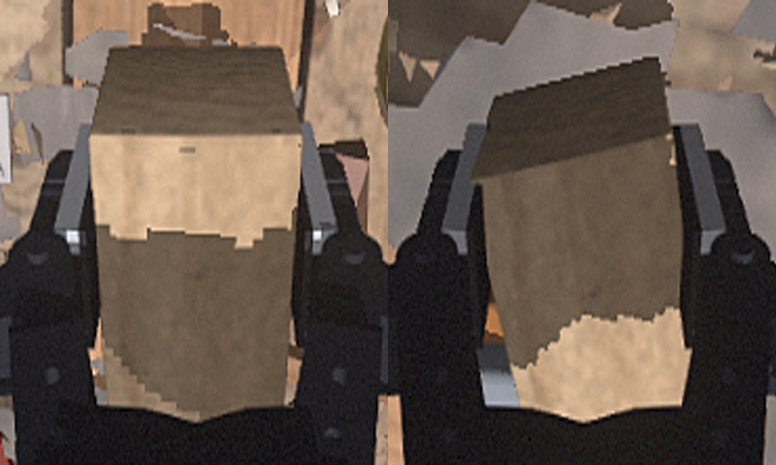

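```bash
python3 - <<'E'
from rig import manip as m
from h import *
print(m.get_width())
pts={'nearL':(87/2.1+165,180/3+190),'nearR':(284/2.1+165,138/3+190),'edgeL2':(132/2.1+165,405/3+190),'botL':(103/2.1+165,97/3+190),'botR':(271/2.1+165,57/3+190)}
c,s=np.cos(PRESS[2]),np.sin(PRESS[2])
for k,v in pts.items():
    z=.0317 if 'bot' in k else .0667
    p=atz(wray(wp("w4"),v),z)-np.r_[PRESS[:2],0]; print(k,[round(c*p[0]+s*p[1],4),round(-s*p[0]+c*p[1],4)])
# pose check w3
E
```

```text
0.04370510265932573
nearL [np.float64(-0.1655), np.float64(-0.0232)]
nearR [np.float64(-0.1728), np.float64(0.0179)]
edgeL2 [np.float64(-0.1188), np.float64(-0.016)]
botL [np.float64(-0.1626), np.float64(-0.0247)]
botR [np.float64(-0.1707), np.float64(0.0192)]
```

```bash
python3 - <<'E'
from rig import manip as m
from h import *
r2=down(PRESS[2]+np.pi/2-np.radians(9.5))
m.servo_line(P(-.160,0,.058),r2,rate=.1)
m.servo_line(P(-.117,0,.058),rate=.1); print(m.get_contact_force())
m.servo_line(P(-.117,0,.0555),rate=.05); print(m.get_contact_force(),m.get_time())
shot(m,"w5")
E
python3 - <<'E'
import cv2
a=cv2.imread("pics/w5.png"); cv2.imwrite("pics/w5a.png",cv2.resize(a[190:345,165:350],None,fx=4,fy=3.8,interpolation=cv2.INTER_CUBIC))
E
```

```text
[ 0.78765582 -2.13390104 -1.924592  ]
[-0.05854581 -0.98867911  3.98834221] 12.7083
```

View pics/w5a.png

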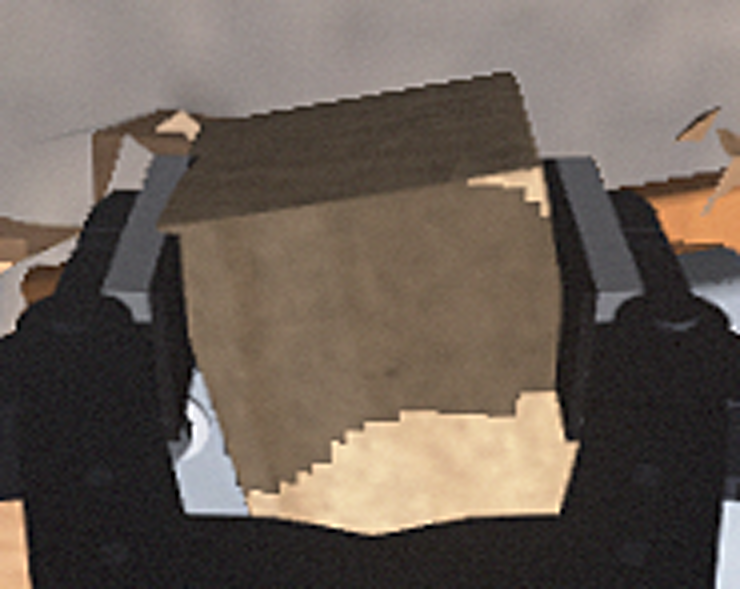

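```bash
python3 - <<'E'
from rig import manip as m
from h import *
m.command_gripper(.075); m.servo_line(P(-.117,0,.058),PROT,rate=.1)
m.command_gripper(.03,100); print(m.get_width(),m.get_contact_force(),m.get_time())
shot(m,"w6")
E
python3 - <<'E'
import cv2
a=cv2.imread("pics/w6.png"); cv2.imwrite("pics/w6a.png",cv2.resize(a[190:345,165:350],None,fx=4,fy=3.8,interpolation=cv2.INTER_CUBIC))
E
```

```text
0.043198655621830326 [-2.15959121 -0.29425119  6.33247131] 13.8667
```

View pics/w6a.png

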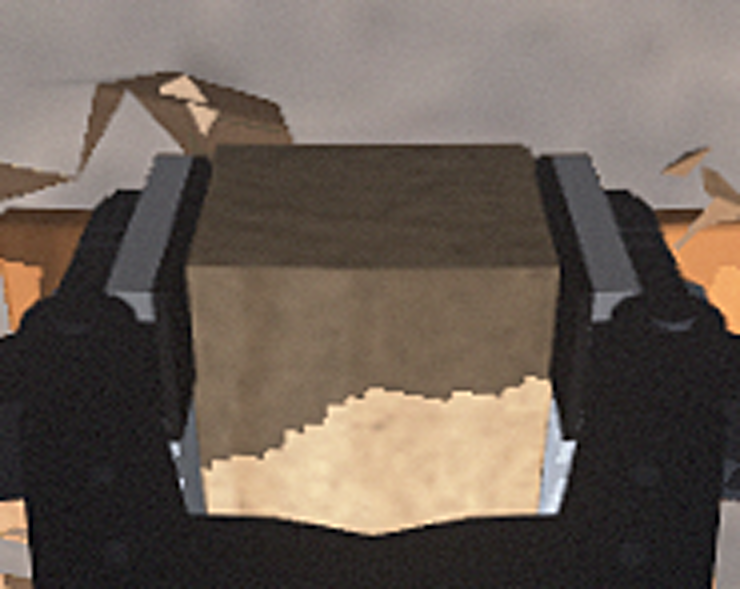

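```bash
python3 - <<'E'
from rig import manip as m
from h import *
ax=np.array([np.cos(PRESS[2]),np.sin(PRESS[2]),0]); ay=np.array([-ax[1],ax[0],0])
def F():
    f=np.array(m.get_contact_force()); return (f@ax).round(1),(f@ay).round(1),f[2].round(1)
print(F())
for x in (-.1,-.085,-.072):
    m.servo_line(P(x,0,.0585),rate=.07); print(x,F(),m.get_time())
    if F()[0]<-12: break
else:
    while F()[0]>-12 and x<-.05:
        x+=.002; m.servo_line(P(x,0,.0585),rate=.04); print(round(x,4),F())
print(m.get_time(),m.get_position())
shot(m,"w7")
E
python3 - <<'E'
import cv2
a=cv2.imread("pics/w7.png"); cv2.imwrite("pics/w7a.png",cv2.resize(a[190:345,165:350],None,fx=4,fy=3.8,interpolation=cv2.INTER_CUBIC))
E
```

```text
(np.float64(-1.8), np.float64(0.1), np.float64(6.0))
-0.1 (np.float64(1.0), np.float64(0.0), np.float64(1.3)) 14.3083
-0.085 (np.float64(-0.4), np.float64(-0.2), np.float64(1.8)) 14.675
-0.072 (np.float64(-3.5), np.float64(-1.2), np.float64(5.9)) 15.0083
-0.07 (np.float64(-9.7), np.float64(-2.0), np.float64(13.3))
-0.068 (np.float64(-17.0), np.float64(-2.9), np.float64(20.3))
15.5083 [0.50006925 0.05260579 0.05841856]
```

View pics/w7a.png

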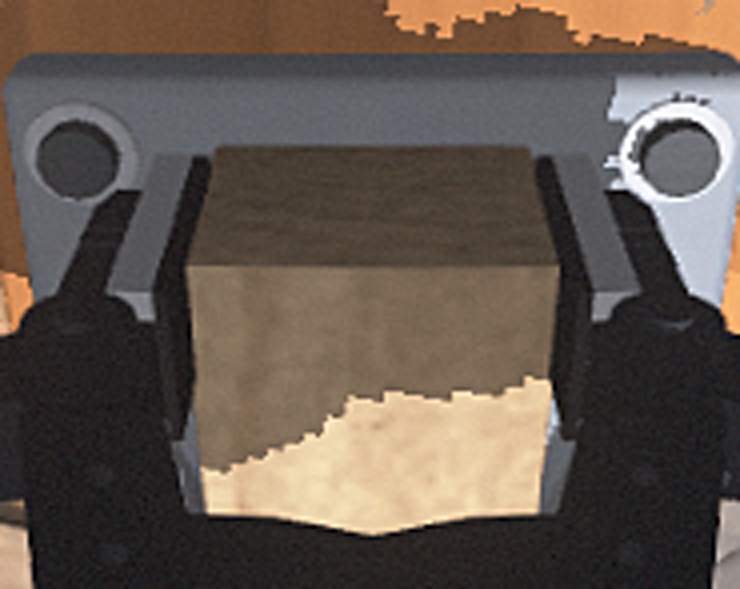

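```bash
python3 - <<'E'
from h import *
c,s=np.cos(PRESS[2]),np.sin(PRESS[2])
for n in("w6","w7"):
  for v,z in (((212.5,260),.063),((304.5,260),.063),((219.5,228),.028),((297.5,228),.028)):
    p=atz(wray(wp(n),v),z)-np.r_[PRESS[:2],0]; print(n,[round(c*p[0]+s*p[1],4),round(-s*p[0]+c*p[1],4)])
p=wp("w7")[0]-np.r_[PRESS[:2],0];print(c*p[0]+s*p[1],-s*p[0]+c*p[1])
# plate front corner check in w7 : front edge top at row ~ 75/3.8+190
for v in ((166,209.5),(350,209.5)):
    p=atz(wray(wp("w7"),v),.028)-np.r_[PRESS[:2],0]; print([round(c*p[0]+s*p[1],4),round(-s*p[0]+c*p[1],4)])
E
```

```text
w6 [np.float64(-0.1237), np.float64(-0.0214)]
w6 [np.float64(-0.1237), np.float64(0.0214)]
w6 [np.float64(-0.123), np.float64(-0.0223)]
w6 [np.float64(-0.123), np.float64(0.0224)]
w7 [np.float64(-0.0793), np.float64(-0.0214)]
w7 [np.float64(-0.0794), np.float64(0.0215)]
w7 [np.float64(-0.079), np.float64(-0.0222)]
w7 [np.float64(-0.0791), np.float64(0.0224)]
-0.07292064318845277 7.521556148223571e-05
[np.float64(-0.0901), np.float64(-0.0529)]
[np.float64(-0.0902), np.float64(0.0526)]
```

```bash
python3 - <<'E'
from rig import manip as m
from h import *
m.command_gripper(.08); print(m.get_contact_force())
m.servo_line(P(-.085,0,.15),rate=.25); shot(m,"w8"); print(m.get_time())
E
python3 - <<'E'
import cv2
a=cv2.imread("pics/w8.png"); cv2.imwrite("pics/w8a.png",cv2.resize(a[150:345,150:365],None,fx=3.5,fy=3,interpolation=cv2.INTER_CUBIC))
E
```

```text
[0.14342984 0.02088799 0.29828201]
16.5833
```

View pics/w8a.png

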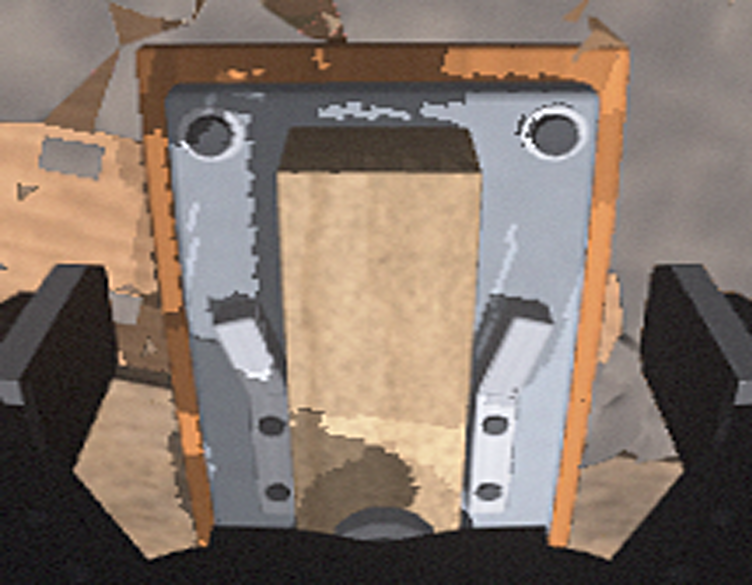

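```bash
python3 - <<'E'
from h import *
c,s=np.cos(PRESS[2]),np.sin(PRESS[2])
for x,y,z in ((290,128,.028),(470,128,.028),(277,171,.063),(482,173,.063),(170,95,.028),(598,93,.028),(290,412,.063),(474,410,.063)):
    p=atz(wray(wp("w8"),(150+x/3.5,150+y/3)),z)-np.r_[PRESS[:2],0]; print([round(c*p[0]+s*p[1],4),round(-s*p[0]+c*p[1],4)])
E
```

```text
[np.float64(-0.0788), np.float64(-0.0223)]
[np.float64(-0.0788), np.float64(0.0226)]
[np.float64(-0.0797), np.float64(-0.0223)]
[np.float64(-0.0793), np.float64(0.0224)]
[np.float64(-0.0889), np.float64(-0.0522)]
[np.float64(-0.0896), np.float64(0.0546)]
[np.float64(-0.0028), np.float64(-0.0223)]
[np.float64(-0.0036), np.float64(0.0238)]
```

```bash
python3 - <<'E'
from rig import manip as m
from h import *
m.servo_line(P(-.085,0,.27),rate=.25); m.command_gripper(0.0,40)
m.servo_line(P(.03,0,.27),rate=.2); m.servo_line(P(.03,0,.236),rate=.1)
print(m.get_time(),m.get_contact_force(),m.get_width())
z=.236;lo=[]
while z>.200:
    z-=.003 if z>.213 else .001
    m.servo_line(P(.03,0,z),rate=.04); f=m.get_contact_force()[2]; zz=m.get_position()[2]; print(round(z,4),round(float(zz),4),round(float(f),1))
    if f>34: break
m.hold(.2); print(m.get_contact_force(),m.get_position()[2],m.get_time())
import cv2
c=m.camera("side"); cv2.imwrite("pics/side9.png",cv2.resize(c["image"][150:250,220:340,::-1],None,fx=6,fy=6,interpolation=cv2.INTER_CUBIC))
E
```

```text
19.1667 [-0.40745357 -0.35202943  1.12621861] 0.00023962765547678352
0.233 0.2334 0.4
0.23 0.2305 3.3
0.227 0.2272 3.3
0.224 0.2241 3.9
0.221 0.2212 4.1
0.218 0.2183 5.7
0.215 0.2154 6.1
0.212 0.2132 11.1
0.211 0.2124 13.3
0.21 0.2115 12.6
0.209 0.2106 13.9
0.208 0.2097 14.0
0.207 0.2088 14.8
0.206 0.2079 15.1
0.205 0.207 16.0
0.204 0.2069 22.1
0.203 0.2069 28.6
0.202 0.2068 34.9
[-6.45226487 -1.02260927 34.51273532] 0.20684374783158008 23.8667
```

View pics/side9.png

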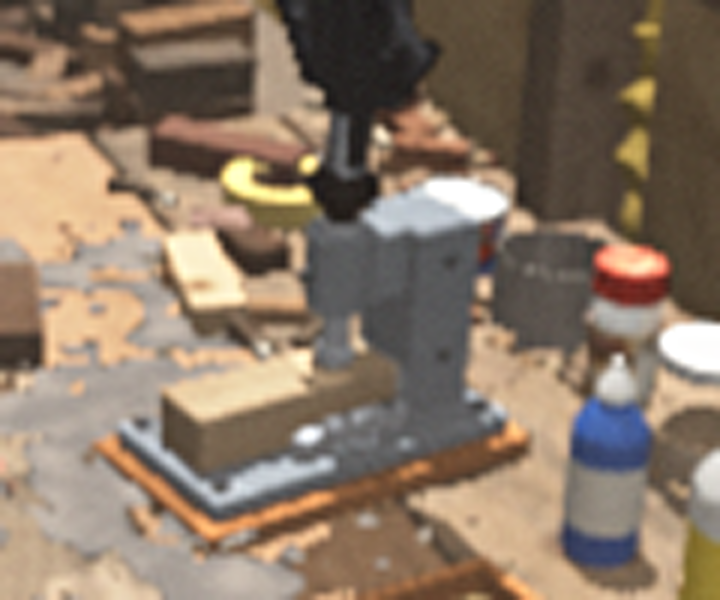

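```bash
python3 - <<'E'
from rig import manip as m
from h import *
m.servo_line(P(.03,0,.205),rate=.05)
for z in (.215,.225,.234): m.servo_line(P(.03,0,z),rate=.06); print(z,np.round(m.get_contact_force(),1))
m.servo_line(P(.03,0,.28),rate=.2)
m.move_to([.49,-.19,.27],down(.19+np.pi/2)); shot(m,"w10"); m.command_gripper(.085)
m.move_to(P(-.085,0,.26),PROT); shot(m,"w11"); print(m.get_time())
import cv2
a=cv2.imread("pics/w10.png"); cv2.imwrite("pics/w10a.png",cv2.resize(a[120:330,130:390],None,fx=3,fy=2.8,interpolation=cv2.INTER_CUBIC))
c=m.camera("side"); cv2.imwrite("pics/side11.png",cv2.resize(c["image"][150:250,220:340,::-1],None,fx=6,fy=6,interpolation=cv2.INTER_CUBIC))
E
```

```text
0.215 [ 2.3 -0.3  6.1]
0.225 [-0.5 -0.   3.9]
0.234 [ 1.   0.6 -0.6]
28.425
```

View pics/w10a.png

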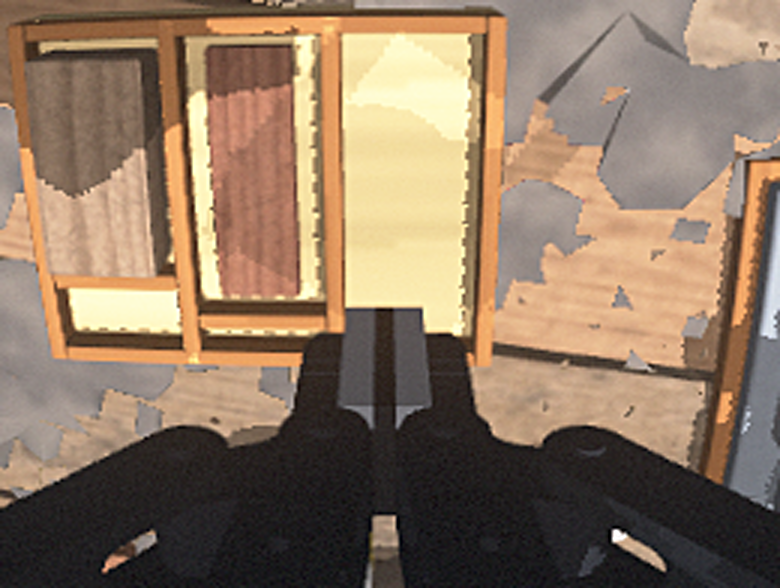

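View pics/side11.png

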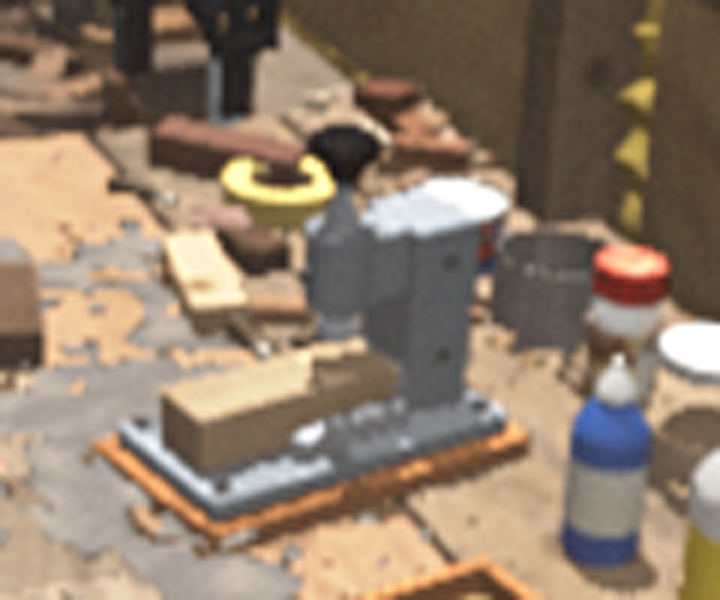

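View pics/w11.png

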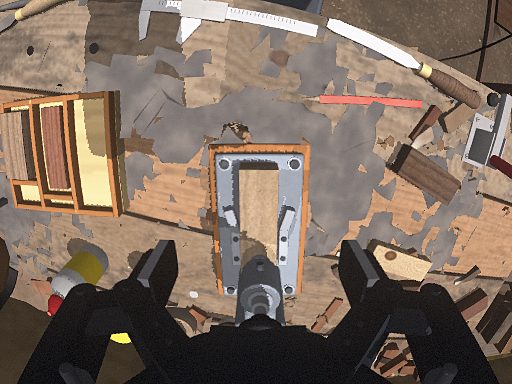

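```bash
python3 - <<'E'
from fit import *
w=lambda x,y:wray(wp("w10"),(130+x/3,120+y/2.8))
T=[(w(9,26),(-.084,-.103,.042)),(w(504,16),(-.084,.103,.042)),(w(491,364),(.084,.103,.042)),(w(56,358),(.084,-.103,.042))]
for t in T: print(atz(t[0],.042).round(4))
print(fit(T,[.54,-.24,.18])); q,e=fit(T,[.54,-.24,.18],True); print(q,e)
# lane right wall top inner (485,150), divider top (322..340,150): local y at z=.042
x,_=fit(T,[.54,-.24,.18]); c,s=np.cos(x[2]),np.sin(x[2])
for px,z in (((486,150),.042),((502,150),.042),((340,150),.042),((322,150),.042),((343,150),.024),((400,35),.024),((400,17),.042),((400,32),.042)):
    p=atz(w(*px),z)-np.r_[x[:2],0]; print(px,round(c*p[0]+s*p[1],4),round(-s*p[0]+c*p[1],4))
E
```

```text
[ 0.4809 -0.3505  0.042 ]
[ 0.4417 -0.151   0.042 ]
[ 0.6054 -0.1178  0.042 ]
[ 0.6451 -0.318   0.042 ]
(array([ 0.5434105 , -0.23439652,  0.19616763]), array([1.2, 1.4, 0.8, 1.1]))
[ 0.54438932 -0.23459927  0.19608007 -0.00306344] [0.6 0.6 0.4 0.4]
(486, 150) -0.0245 0.0958
(502, 150) -0.0245 0.1025
(340, 150) -0.0248 0.0362
(322, 150) -0.0248 0.0288
(343, 150) -0.0196 0.0365
(400, 35) -0.0726 0.061
(400, 17) -0.0829 0.0607
(400, 32) -0.0765 0.0606
```

```bash
python3 - <<'E'
from rig import manip as m
from h import *
m.servo_line(P(-.062,0,.16),rate=.25); m.servo_line(P(-.062,0,.071),rate=.12); print(m.get_contact_force())
m.command_gripper(.03,100); print(m.get_width(),m.get_contact_force(),m.get_time())
m.servo_line(P(-.062,0,.072),rate=.05);print(m.get_contact_force())
m.servo_line(P(-.155,0,.072),rate=.1); print(m.get_contact_force(),m.get_width())
m.servo_line(P(-.158,0,.15),rate=.15); shot(m,"w12"); print(m.get_contact_force(),m.get_time())
import cv2
a=cv2.imread("pics/w12.png"); cv2.imwrite("pics/w12a.png",cv2.resize(a[190:345,165:350],None,fx=4,fy=3.8,interpolation=cv2.INTER_CUBIC))
c=m.camera("side"); cv2.imwrite("pics/side12.png",cv2.resize(c["image"][150:250,200:320,::-1],None,fx=6,fy=6,interpolation=cv2.INTER_CUBIC))
E
```

```text
[ 0.56951461 -0.23316505  0.12677606]
0.0423761081376546 [-1.77065183 -0.1602538  11.4776371 ] 30.4083
[-0.20685654 -1.06258705  2.92270791]
[-2.56834395 -0.57813454  2.32913963] 0.04214140395783405
[ 0.22580847 -0.66169516 -2.5261664 ] 32.4583
```

View pics/w12a.png

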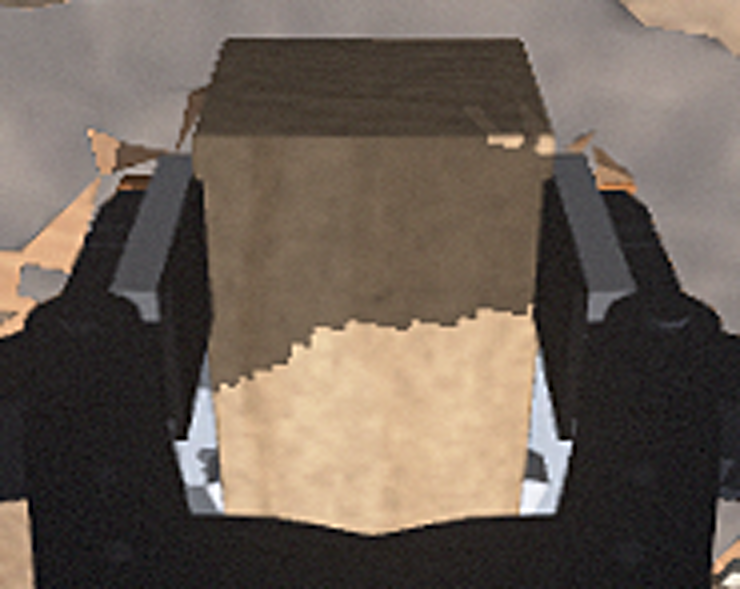

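View pics/side12.png

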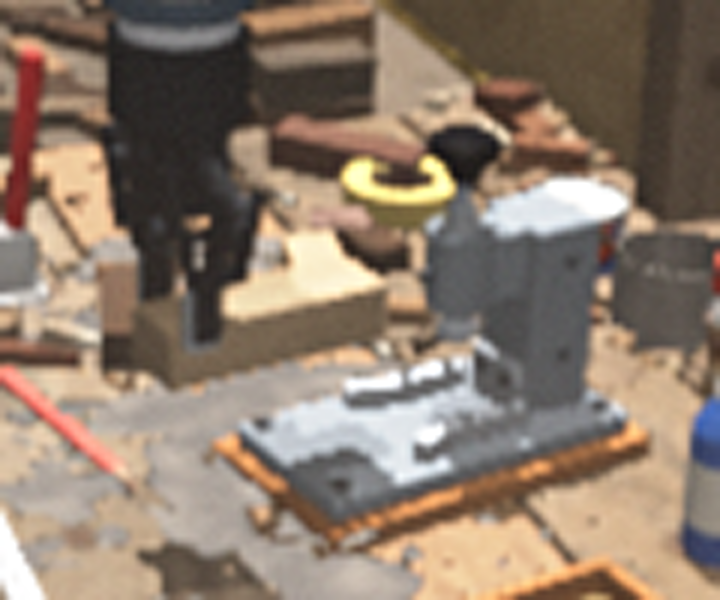

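```bash
python3 - <<'E'
from rig import manip as m
from h import *
r=down(.196+np.pi/2)
m.servo_line([.4798,-.1799,.15],r,rate=.2); m.servo_line([.4798,-.1799,.095],rate=.15)
shot(m,"w13"); print(m.get_time(),m.get_position(),m.get_contact_force())
import cv2
a=cv2.imread("pics/w13.png"); cv2.imwrite("pics/w13a.png",cv2.resize(a[170:345,140:375],None,fx=3.3,fy=3.3,interpolation=cv2.INTER_CUBIC))
for n,b in (("side",(200,310,210,360)),("scene",(200,330,220,390))):
    c=m.camera(n); cv2.imwrite(f"pics/{n}13.png",cv2.resize(c["image"][b[0]:b[1],b[2]:b[3],::-1],None,fx=4.5,fy=4.5,interpolation=cv2.INTER_CUBIC))
E
```

```text
34.3333 [ 0.48029678 -0.17972141  0.09563549] [-0.4269511   0.22457048 -1.76808578]
```

View pics/w13a.png

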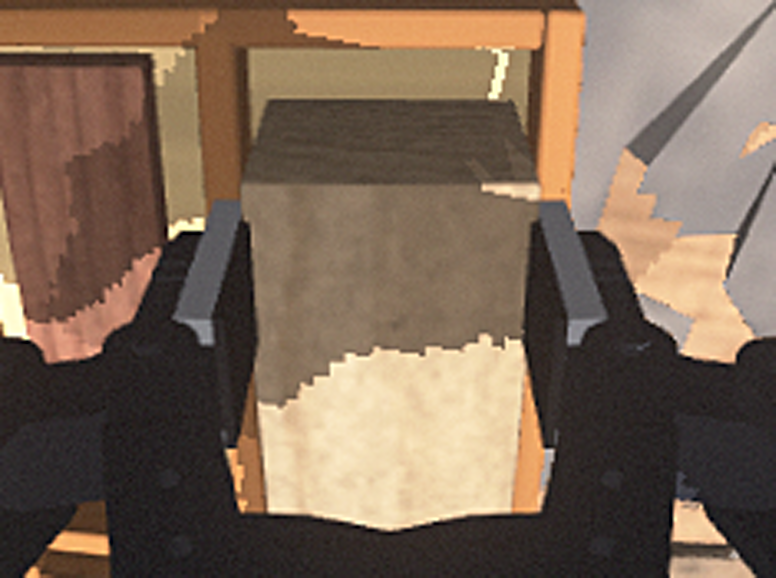

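View pics/side13.png

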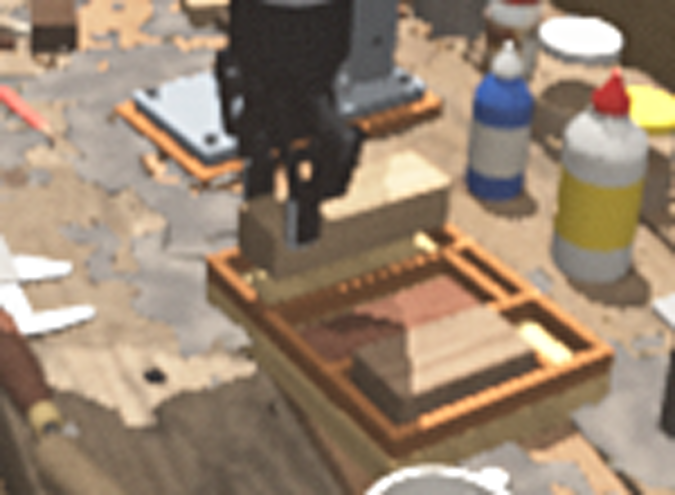

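View pics/scene13.png

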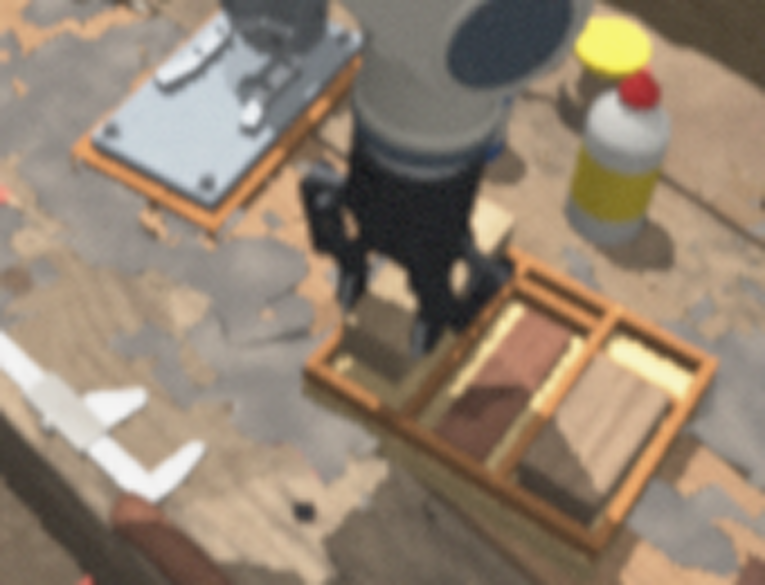

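```bash
python3 - <<'E'
from h import *
x=[.5437,-.2345,.196];c,s=np.cos(x[2]),np.sin(x[2])
for px,z in (((267,100),.0526),((515,101),.0526),((243,183),.0876),((538,184),.0876),((540,50),.042),((548,20),.042),((245,50),.042),((400,46),.042)):
    p=atz(wray(wp("w13"),(140+px[0]/3.3,170+px[1]/3.3)),z)-np.r_[x[:2],0]; print(px,round(c*p[0]+s*p[1],4),round(-s*p[0]+c*p[1],4))
E
```

```text
(267, 100) -0.0701 0.0442
(515, 101) -0.07 0.0888
(243, 183) -0.0706 0.0447
(538, 184) -0.0705 0.088
(540, 50) -0.0762 0.0946
(548, 20) -0.0821 0.0958
(245, 50) -0.0761 0.0389
(400, 46) -0.077 0.0682
```

```bash
python3 - <<'E'
from rig import manip as m
from h import *
m.servo_line([.4798,-.1799,.0695],rate=.1); f=m.get_contact_force(); print(f)
z=.0695
while f[2]<0.5 and z>.0655:
    z-=.001; m.servo_line([.4798,-.1799,z],rate=.04); f=m.get_contact_force(); print(z,f[2])
m.command_gripper(.075); print(m.get_contact_force())
m.servo_line([.4798,-.1799,.15],rate=.2); m.servo_line([.46,-.18,.27],rate=.25); shot(m,"w14"); print(m.get_time())
import cv2
a=cv2.imread("pics/w14.png"); cv2.imwrite("pics/w14a.png",cv2.resize(a[120:330,130:390],None,fx=3,fy=2.8,interpolation=cv2.INTER_CUBIC))
m.move_to([.30,.25,.35],down(1.8))
for n in ("side","scene"):
    c=m.camera(n); cv2.imwrite(f"pics/{n}14.png",cv2.resize(c["image"][140:330,120:390,::-1],None,fx=2.9,fy=2.9,interpolation=cv2.INTER_CUBIC))
print(m.get_time())
E
```

```text
[-0.19808274 -0.17181347 -2.17464927]
0.0685 -2.533266366686156
0.0675 5.107572861277535
[-0.26639253  0.53247662 -0.15168081]
37.0083
38.8083
```

View pics/w14a.png

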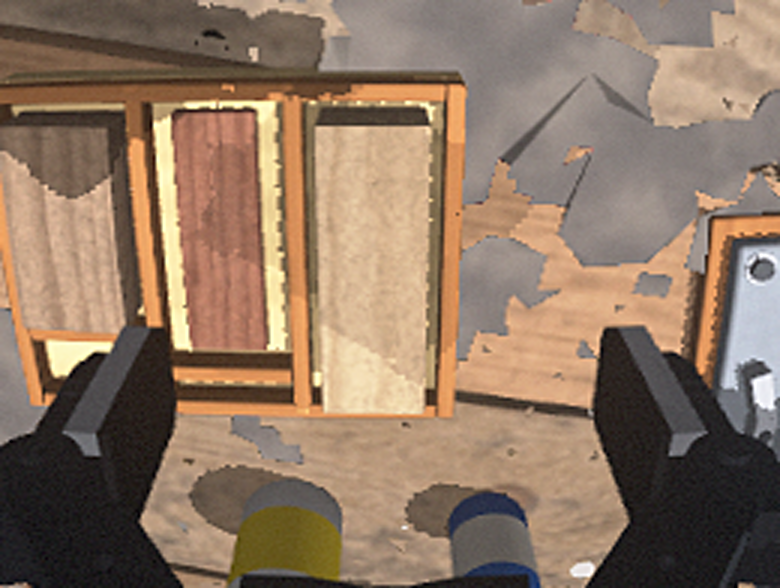

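View pics/side14.png

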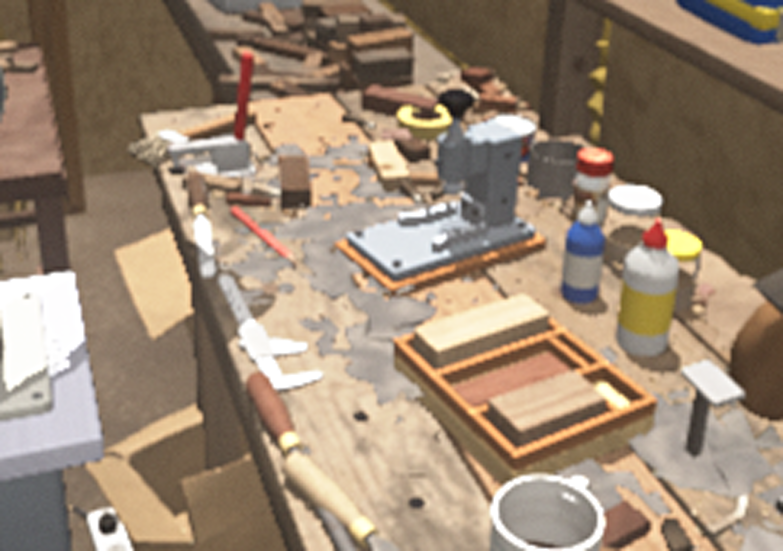

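View pics/scene14.png

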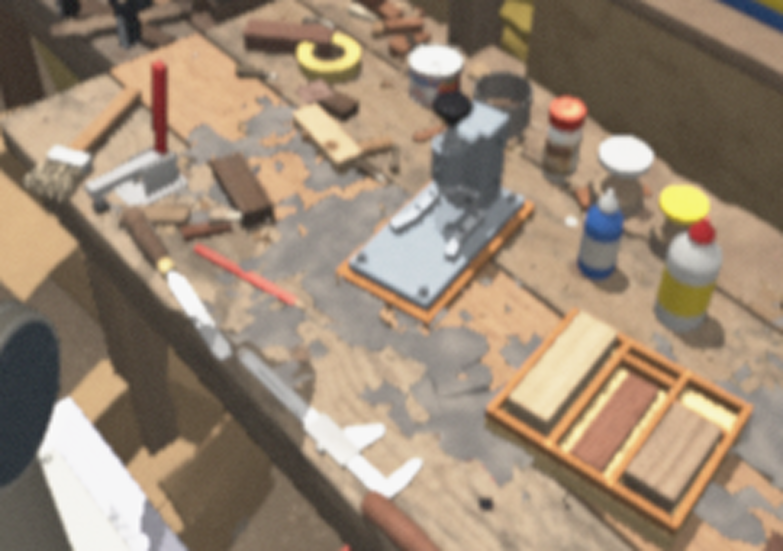

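```bash
python3 - <<'E'
from h import *
x=[.5437,-.2345,.196];c,s=np.cos(x[2]),np.sin(x[2])
for px,z in (((318,125),.059),((430,125),.059),((323,412),.059),((424,413),.059),((465,80),.042),((452,416),.042)):
    p=atz(wray(wp("w14"),(130+px[0]/3,120+px[1]/2.8)),z)-np.r_[x[:2],0]; print(px,round(c*p[0]+s*p[1],4),round(-s*p[0]+c*p[1],4))
import cv2
from rig import manip as m
c2=m.camera("scene")["image"][:,:,::-1].astype(int); a=cv2.imread("pics/scene0.png").astype(int)
for n,b in (("short",(190,220,190,216)),("mid",(174,200,220,247)),("tray",(255,320,330,380)),("oil",(205,240,318,338))):
    print(n,np.abs(c2-a)[b[0]:b[1],b[2]:b[3]].mean().round(2))
E
```

```text
(318, 125) -0.0699 0.0448
(430, 125) -0.0699 0.0877
(323, 412) 0.0694 0.0433
(424, 413) 0.0699 0.088
(465, 80) -0.0855 0.1023
(452, 416) 0.0834 0.102
short 4.24
mid 4.42
tray 4.92
oil 3.92
```

The blank lies centred and flat, with its ends at ±70 mm inside ±76 mm. The other items haven't moved: the image differences are only noise.

```bash
python3 - <<'E'
from rig import manip as m
print(m.get_contact_force(),m.get_time()); m.sign_off()
E
```

```text
[-0.65974064 -0.10857406 -0.38414623] 38.8583
the job is handed in; nothing more can be done
```

The job is done and handed in at 38.9 s. I slid the longest blank in against the end stop, marked it, and laid it flat in the long lane of the tray.

- **Seating:** I pushed until I felt about 17 N from the end stop. The blank's front end then measured at press x −0.079 to −0.080; fully seated is −0.080.
- **Marking:** The knob went down about 24 mm. The force stepped up where the foot landed, then rose steeply to 35 N at the hard stop. The knob then sprang back to full height, seen in the side camera and as zero force. I inferred the mark from this; the pictures are too coarse to show it.
- **Tray:** The blank's ends lie at ±70 mm in the ±76 mm lane, with about 7 mm clear on each side. Its top edges fit a blank lying flat on the lane floor.
- **Other items:** The other blanks, the thin strip and the oil bottle show no change from the first picture.

**What went wrong:** On the first carry the blank turned about 9° in the grip, most likely because its end brushed the knob. I set it down on the press plate and re-gripped it square before sliding it in. One early two-view height check of the blank's near corners read 25 mm instead of 35 mm. I put that down to a poor corner reading in the distant camera, and the wrist camera fit agreed with the given size.

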